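# Turn the canister's code plate to the reader and lock the turntable

## Robot

A 7-joint arm with a two-finger parallel gripper is mounted at the origin on a cart in front of the work surface, level with it; the furniture and walls round the work are solid. World frame = base frame: x ahead of the robot, y to its left, z up, the work surface at z = 0. Lengths are in mm, angles in rad, forces in N, time in s.
With the tool pointing down it reaches from about 400 to 875 mm from the base axis. Payload 4.4 kg.
Tool frame: the origin (TCP) lies on the centre line of the jaws, within the pads' length; the fingertips stand 8 mm ahead of it and the grasp point (between the pads) lies 11 mm behind it; z points along the fingers, y is the line along which they close (so a half turn about z gives the same grasp; the last joint's range is limited). The gripper opens to 85 mm and grips with 20 to 120 N. Pads are 22 mm wide; open, the fingers measure 114 mm over their backs; the gripper's body (76 mm by 85 mm) begins 54 mm behind the grasp point. The pads swing forward as they close: fully open they stand 13 mm farther back than shut.
Start: joints at [-1.401, 0.628, 0.038, 1.517, -0.027, 0.996, -0.02], TCP at [151.828, 632.033, 239.313] pointing down, gripper open.
Joint ranges: [-3.06, 3.06], [-0.37, 2.12], [-1.25, 1.32], [0.18, 2.47], [-1.1, 4.24], [0.23, 1.98], [-2.94, 2.94]. Speed limits (rad/s): [2.57, 2.57, 3.14, 3.14, 3.14, 3.14, 3.14].

## Interface

Orientations are given as a rotation vector (axis times angle).
In Python, from workcell import robot gives the robot as it stands.
- The arm moves only by the shell command python3 -m creep 'ROWS'. ROWS is JSON, one flat list of numbers, 7 for each row, row after row: the turn, a rotation vector about the tool's x, y, z in rad, then the shift along the tool's x, y, z in mm, then the opening, from 0 (shut) to 1 (fully open). A call has 1 to 12 rows; each row shifts and turns the commanded pose from where the row before left it, along the tool's axes as they then stand; what a row does not reach is not made up. A row lasts 1/8 s, in which the tool goes at most 62.5 mm and 10.7 degrees, less where a joint would pass 70% of its speed; a pose out of reach is approached as far as the arm can. A call with a gripper value outside its range is refused whole. The fingers move at their own pace and stop on an object; the grip force is fixed at half the most. Time passes only in rows, so rows that do not move let the fingers close. It gives the time, the measured TCP pose, the force, the opening and the grip force at its end, in the units of the state.
- robot.read_state(): the state, without advancing time (a new reading comes with each control period).
- robot.capture(name): name is "scene" or "top" or "wrist"; returns a dict with "image" (400x640x3 uint8, red, green, blue), "z_map" (400x640 float32, mm along the optical axis (not along the pixel's ray), 0 where there is no reading), "K" (3x3 intrinsics, pixels), "distortion" ([k1, k2, p1, p2, k3] as OpenCV has them; the pictures are not rectified), "rvec" (rotation vector, rad) and "tvec" (3), from world to camera coordinates, as OpenCV has them; the wrist camera has in their place "T_tool_cam" (4x4, takes a point from camera to tool coordinates, whose origin is the TCP and whose axes are the flange's). Camera axes: x right, y down, z forward; pixel columns grow to the right and rows downward; lengths in mm; the calibration is good to about 2 mm. A picture is of the moment at which its call begins: read the wrist's pose just before it.
- robot.sign_off(): hands the job in; it is judged then, once.
Trained networks look in a picture, given as the dict that the camera call returned (one of the last four; its "shot" number tells which), for a name from the list of things; names that differ only in an ending like _2 or _b are one class to them, and where a whole thing is asked for, a point or a joint stands for the part that bears it (a point fixed in the world has none). Each returns a list of dicts, best first, with "confidence" (0 to 1); they miss things now and then, are a little off and sometimes report something else, mostly with a low value. They report only what shows in the picture. A call takes as long as a camera call. They do not tell look-alikes from the thing itself.
- robot.recognise(picture, thing): "point" ([x, y, z] in mm, in world coordinates, good to about 4 mm: the middle of the surface that is visible of it).
- robot.cut_out(picture, thing): "mask" (400x640 bool, what is visible of it).
The state is a dict: "t": time; "joint_positions": joint angles; "qvel": joint speeds; "tau": joint torques, N m; "tool_pos": TCP position; "tool_rot": TCP orientation; "force": force on the tool from outside, world axes, zero at the start; "torque": the same for the moment, N m; "grip_width": opening from 0.0 (shut) to 1.0 (fully open); "finger_force": force on a finger pad.
Only numpy, scipy, OpenCV 4.12 (cv2) and the standard library are available. Lean on these libraries where they do the work, as an engineer would, in place of code of your own. Each camera call takes 0.05 s, during which the arm holds its last target. There are 200 camera calls.

## Task

On the inclined inspection stand, the canister has to be turned on its turntable so that its raised code plate faces the black reader block, and locked there: the lock pin from the parking block must go through the stand's eyelet and on through the index hole in the turntable disc until its shoulder sits down on the eyelet; then let go. The canister was clamped on by hand, so the index hole is only roughly across the disc from the code plate (up to about 12 degrees either way): feel for it, for instance by letting the pin ride on the disc in the eyelet while you turn the canister until it drops in. Do not shift the two rolls of tape and the screwdriver lying on the bench.

Things in the scene. Friction and masses are not known exactly. Their poses are not given: they have to be found in the camera images.
- stand: fixed inspection stand, footprint 200 x 250 mm, origin at the centre of its underside on the bench; x horizontal towards its high rear edge, z up. Its aluminium deck (210 x 250 mm) slopes up towards +x at 30 degrees, so the turntable axis leans 30 degrees from vertical towards -x (towards the robot)
- canister_top (a point): centre of the top of the grey metal canister clamped on the turntable disc (it turns only together with the disc): 54 mm diameter (57 mm at a bead 32 to 35 mm below the top), 80 mm of it standing clear above a clamping collar; a flat boss 38 mm wide rises 4 mm above this point. z is the turning axis, pointing out of the canister; the frame turns with it, and +y points to the code plate side
- code_plate (a point): centre of the outer face of the raised rectangular aluminium code plate (32 wide x 36 high mm, with rivets and small square dots) on the side of the canister, 32 mm from the axis and 56 mm below the canister top; +y is its outward normal, z the turning axis
- reader_window (a point): centre of the window of the black reader block (66 x 32 mm, 98 mm high above the deck) fixed on the deck at the stand's +y side, 88 mm from the turning axis; the window looks along -y of this frame, z parallel to the turning axis, x up the slope
- eyelet (a point): centre of the top mouth of the eyelet: 12 mm hole through a fixed steel block (34 x 36 mm, 24 mm thick, its underside 8 mm above the disc) at the stand's -y side, 66 mm from the turning axis. z along the hole, upwards; x up the slope. The canister top is 53 mm higher along z. A pin standing on the disc beside the hole has its shoulder 18 mm above this point
- lock_pin: loose steel lock pin, 100 mm long, about 0.12 kg, standing upright in the parking block at the start; origin at the tip of its shaft, z along the pin from tip to handle. Polished slippery shaft 10 mm diameter and 50 mm long with a short pilot at the tip (8 mm across, 3 mm long); above it the round dark handle, 24 mm diameter, 50 mm long, with a 28 mm collar at its lowest 5 mm
- pin_shoulder (a point): centre of the pin's shoulder, the underside of the handle, 50 mm above the tip; same axes as the pin
- park_block: fixed grey plastic parking block 75 x 75 x 60 mm with a 12 mm hole down its middle in which the pin stands; origin at the centre of its underside
- masking_tape: roll of narrow tape lying flat, 96 mm diameter, 25 mm high, a bystander; origin under its centre
- tape_4: roll of wide brown tape lying flat, 88 mm diameter, 48 mm high, a bystander; origin under its centre
- screwdriver: screwdriver 192 mm long lying on the bench, a bystander; origin under its middle
- disc_centre (a point): point on the turning axis level with the top face of the steel turntable disc (84 mm radius, 8 mm thick); this frame is the stand's and does not turn (z the turning axis, x up the slope). The disc turns endlessly with some friction and stays where left; its one index hole, 14 mm, lies 66 mm from the axis, roughly across the disc from the code plate
Things that resemble listed ones, but are neither listed nor needed, are in the scene too. Of the things like the lock_pin, leave any that is pink; of the rest the larger one is meant.

How it is judged (in metres and radians):
On the way:
1. the pin stands in the eyelet, at least 10 mm deep (z of pin_shoulder in the frame of eyelet below 0.04 m and distance between pin_shoulder and eyelet below 0.042 m and angle between the z axis of lock_pin and the z axis of eyelet, either way round below 0.3 rad), for 0.1 s.
At the end, for the whole second after the job is handed in: The code plate faces the reader window within 16 degrees, and the released lock pin rests in the eyelet and the index hole, in line with them, its shoulder within 5 mm of the eyelet block (distance between code_plate and reader_window below 0.07 m and angle between the y axis of code_plate and the y axis of reader_window, either way round below 0.28 rad and distance between pin_shoulder and eyelet below 0.007 m and z of pin_shoulder in the frame of eyelet below 0.005 m and angle between the z axis of lock_pin and the z axis of eyelet, either way round below 0.15 rad and linear speed of lock_pin below 0.02 m/s); the robot touches nothing.
It fails at once if a roll of tape or the screwdriver is shifted by more than 30 mm (distance of any of masking_tape, tape_4, screwdriver from where it was at the start of the episode above 0.03 m).
It also fails if it takes over 61 s, if anything falls off the work surface, if the arm or the gripper's body presses on something with over 40 N, if the wrist force passes 120 N, or if a joint passes its speed limit or range.

## Working session

There is one attempt and no reset: what is moved stays moved. The work goes in short steps, Python scripts to look and compute and a shell command to move; the robot and the scene stay as the last step left them, time stands still between calls to the robot, and variables do not carry over. Pictures are saved under pics/ and viewed, at most 10 in all, crops included, and the job is handed in when it is done.

```bash
ls; mkdir -p pics
cat > h.py <<'E'
import numpy as np, cv2
from scipy.spatial.transform import Rotation as R
from workcell import robot
def cam(p):
    if "rvec" in p:
        M=np.eye(4);M[:3,:3]=cv2.Rodrigues(np.array(p["rvec"],float))[0];M[:3,3]=np.ravel(p["tvec"]);return np.linalg.inv(M)
    return p["Twt"]@np.array(p["T_tool_cam"])
def cap(n):
    s=robot.read_state();T=np.eye(4);T[:3,:3]=R.from_rotvec(s["tool_rot"]).as_matrix();T[:3,3]=s["tool_pos"]
    p=robot.capture(n);p["Twt"]=T;return p
def w(p,u,v,z=None):
    u=np.atleast_1d(u);v=np.atleast_1d(v)
    z=p["z_map"][v.astype(int),u.astype(int)] if z is None else z
    n=cv2.undistortPoints(np.stack([u,v],1).astype(float)[:,None],np.array(p["K"]),np.array(p["distortion"]))[:,0]
    c=np.c_[n*np.ravel(z)[:,None],np.ones(len(u))*z]
    T=cam(p);return c@T[:3,:3].T+T[:3,3]
def proj(p,X):
    T=np.linalg.inv(cam(p))
    return cv2.projectPoints(np.atleast_2d(X).astype(float),cv2.Rodrigues(T[:3,:3])[0],T[:3,3],np.array(p["K"]),np.array(p["distortion"]))[0][:,0]
def save(n,im): cv2.imwrite("pics/"+n+".png",np.ascontiguousarray(im[...,::-1]))
E
python3 - <<'E'
from h import *
np.set_printoptions(precision=1,suppress=True)
for n in("scene","top"):
    p=cap(n);save(n,p["image"])
    for t in("lock_pin","park_block","canister_top","code_plate","reader_window","eyelet","stand","masking_tape","tape_4","screwdriver"):
        print(n,t,[(np.array(r["point"]).round(),round(r["confidence"],2),proj(p,r["point"])[0].round()) for r in robot.recognise(p,t)][:4])
    if n=="top" : print(cam(p))
E
```

```text
pics
scene lock_pin [(array([413., 332.,  78.]), 0.75, array([223., 333.])), (array([448., 136.,  57.]), 0.57, array([293., 281.])), (array([440., 232.,  97.]), 0.54, array([258., 293.]))]
scene park_block [(array([430., 246.,  55.]), 0.92, array([256., 312.]))]
scene canister_top [(array([511., -87., 155.]), 0.57, array([347., 197.]))]
scene code_plate [(array([508., -83., 154.]), 0.91, array([347., 199.])), (array([515., -71., 106.]), 0.69, array([341., 214.]))]
scene reader_window [(array([514., -72., 103.]), 0.66, array([341., 215.]))]
scene eyelet [(array([514., -71., 103.]), 0.66, array([341., 215.])), (array([431., 249.,  56.]), 0.36, array([255., 312.]))]
scene stand [(array([508., -62.,  86.]), 0.97, array([340., 223.]))]
scene masking_tape [(array([596., 263.,  15.]), 0.85, array([214., 282.])), (array([438., 230.,  90.]), 0.61, array([259., 295.]))]
scene tape_4 [(array([ 484., -432.,   20.]), 0.9, array([429., 195.])), (array([432., 244.,  55.]), 0.52, array([257., 311.]))]
scene screwdriver [(array([ 674., -344.,   19.]), 0.61, array([367., 180.]))]
top lock_pin [(array(
[... 291 characters left out ...]
p canister_top [(array([ 513., -101.,  172.]), 0.9, array([347., 208.]))]
top code_plate []
top reader_window [(array([551., -95., 115.]), 0.7, array([344., 199.])), (array([511., -99., 173.]), 0.6, array([346., 209.]))]
top eyelet [(array([548., -98., 116.]), 0.75, array([345., 200.]))]
top stand [(array([542., -99., 111.]), 0.6, array([345., 202.]))]
top masking_tape [(array([599., 259.,  27.]), 0.83, array([226., 187.]))]
top tape_4 [(array([ 487., -449.,   37.]), 0.73, array([463., 228.]))]
top screwdriver [(array([ 662., -314.,   17.]), 0.86, array([414., 172.]))]
[[   0.    -1.     0.2  301.9]
 [  -1.    -0.     0.   -50. ]
 [  -0.    -0.2   -1.  1274. ]
 [   0.     0.     0.     1. ]]
```

Run:
```python
import cv2,numpy as np
a=cv2.imread("pics/scene.png")[170:360,190:430];b=cv2.imread("pics/top.png")[150:290,170:410]
cv2.imwrite("pics/c1.png",np.vstack([cv2.resize(a,None,fx=2,fy=1.6,interpolation=3),cv2.resize(b,None,fx=2,fy=2,interpolation=3)]))
```

```text
(no output)
```

View pics/c1.png

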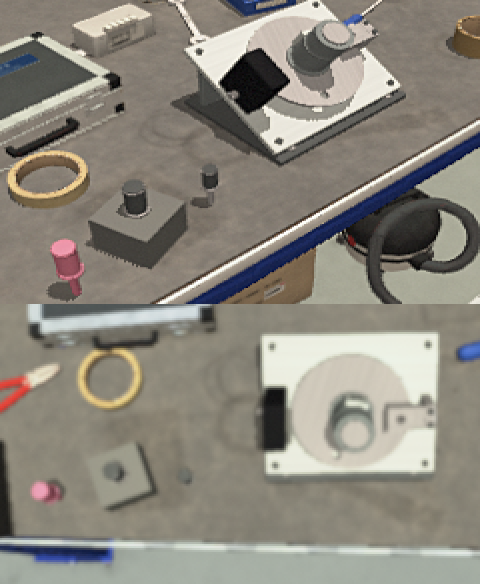

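View pics/scene.png

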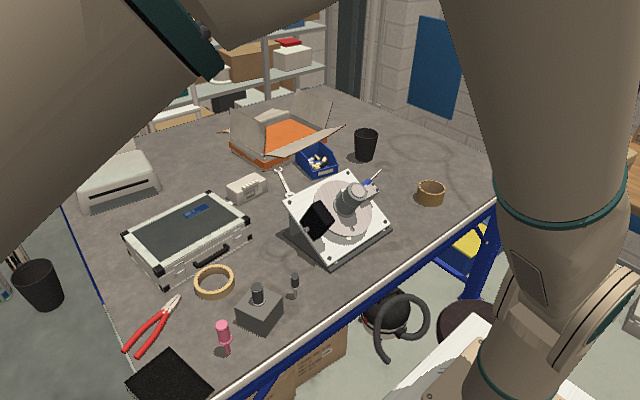

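The dark pins are at (227,234) top, in the parking block, and (264,238) top, free-standing and small. The pink one at (192,244) is excluded, so the pin in the parking block is the one meant because it is the larger dark one. The eyelet is on the right (-y) side of the stand and the reader on the left. I'll move over the pin and confirm it with a wrist crop.

```bash
cat >> h.py <<'E'
def go(pos,Rt):
    s=robot.read_state();R0=R.from_rotvec(s["tool_rot"]).as_matrix()
    d=R0.T@(np.array(pos)-s["tool_pos"]); r=R.from_matrix(R0.T@Rt).as_rotvec()
    print("shift(tool now)",d.round(1),"turn",r.round(3),"deg",np.degrees(np.linalg.norm(r)).round(1)); return d,r
E
python3 - <<'E'
from h import *
s=robot.read_state();print(R.from_rotvec(s["tool_rot"]).as_matrix().round(2),s["t"],s["grip_width"])
p=cap("top")
print(np.array(cam(p)[:3,3]))
# deck plane
z=p["z_map"];v,u=np.mgrid[165:250:2,300:395:2];X=w(p,u.ravel(),v.ravel())
best=None;rng=np.random.default_rng(0)
for i in range(500):
    a=X[rng.choice(len(X),3,False)];n=np.cross(a[1]-a[0],a[2]-a[0]);n/=np.linalg.norm(n)+1e-9;n*=np.sign(n[2]+1e-9)
    if n[2]<.7 or n[2]>.95: continue
    k=abs((X-a[0])@n)<2
    if best is None or k.sum()>best.sum():best=k
q=X[best];c=q.mean(0);n=np.linalg.svd(q-c)[2][2];n*=np.sign(n[2]);print("plane",c,n,best.sum(),len(X))
go([440,228,250],np.diag([1,-1,-1.]))
E
```

```text
[[-0.97  0.23 -0.  ]
 [ 0.23  0.97  0.  ]
 [ 0.    0.   -1.  ]] 1.1 1.0003098838069946
[ 301.92623717  -49.98804887 1274.03489291]
plane [ 560.4006262  -109.0327113    77.22697843] [-0.49832707 -0.02899193  0.86650424] 449 2064
shift(tool now) [-374.6 -325.5  -10.7] turn [-0.    -0.     2.906] deg 166.5
```

```bash
python3 -m creep '[0,0,0,-42,-36,0,1, 0,0,0,-42,-36,0,1, 0,0,0,-42,-36,0,1, 0,0,0,-42,-36,0,1, 0,0,0,-42,-36,0,1, 0,0,0,-42,-36,0,1, 0,0,0,-42,-36,0,1, 0,0,0,-42,-36,0,1, 0,0,0.18,-38,-37,0,1, 0,0,0.18,0,0,0,1, 0,0,0.18,0,0,0,1, 0,0,0.18,0,0,0,1]'; python3 -m creep '[0,0,0.18,0,0,0,1, 0,0,0.18,0,0,0,1, 0,0,0.18,0,0,0,1]'
python3 - <<'E'
from h import *
p=cap("wrist");save("w1",p["image"])
print(np.array(p["T_tool_cam"]).round(2))
for t in("lock_pin","park_block"):
  for r in robot.recognise(p,t): print(t,np.round(r["point"]),round(r["confidence"],2),proj(p,r["point"])[0].round())
E
```

```text
t: 2.65
tool_pos: [439.7, 228.5, 239.5]
tool_rot: [1.454, 2.785, 0.001]
force: [-0.2, 0.7, -0.1]
grip_width: 0.999
finger_force: 0.0
t: 3.02
tool_pos: [439.6, 228.8, 239.5]
tool_rot: [-2.143, -2.297, -0.001]
force: [-1.4, 0.4, -0.0]
grip_width: 1.001
finger_force: 0.0
[[   0.     -0.96   -0.27   68.07]
 [   1.      0.     -0.     -0.46]
 [   0.     -0.27    0.96 -134.65]
 [   0.      0.      0.      1.  ]]
lock_pin [445. 136.  67.] 0.96 [319. 270.]
lock_pin [418. 329.  99.] 0.78 [302.  70.]
lock_pin [448. 235. 109.] 0.7 [331. 189.]
park_block [446. 238.  60.] 0.66 [327. 174.]
park_block [475.  20.  25.] 0.46 [336. 338.]
```

View pics/w1.png

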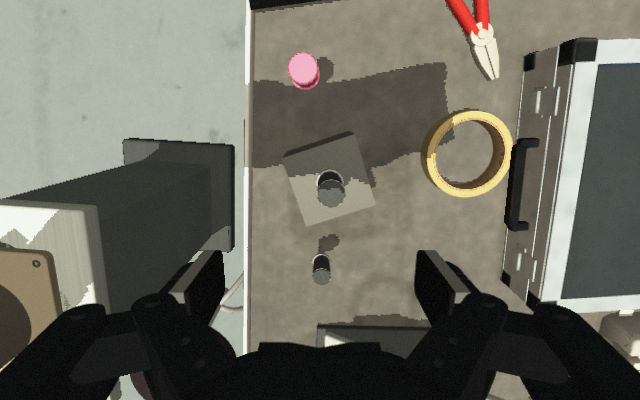

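The wrist view shows the dark pin in the block at (331,189), the small dark pin at (320,268) and the pink pin at (304,70). The one in the block is clearly the larger dark pin. Now its axis.

Run:
```python
from h import *
np.set_printoptions(precision=1,suppress=True)
p=cap("wrist");im=cv2.resize(p["image"][120:300,240:420],None,fx=3,fy=3);save("w1c",im)
v,u=np.mgrid[160:220,300:365];X=w(p,u.ravel(),v.ravel())
t=X[(X[:,2]>104)&(X[:,2]<116)];print("top",len(t),np.median(t,0),(t.min(0)+t.max(0))/2,np.ptp(t,axis=0))
c=(t.min(0)+t.max(0))/2
h=X[(X[:,2]>66)&(X[:,2]<116)&(np.hypot(*(X[:,:2]-c[:2]).T)<25)]
f=lambda a:np.hypot(h[:,0]-a[0],h[:,1]-a[1])
print(len(h),np.percentile(h,[2,98],axis=0))
b=X[(X[:,2]>55)&(X[:,2]<64)];print("block z",np.median(b[:,2]))
q=np.array([c[0],c[1],77])
s=robot.read_state();print(s["tool_pos"],s["joint_positions"])
a=np.radians(3.3);x=np.array([np.cos(a),np.sin(a),0]);zt=np.array([0,0,-1.])
go(q,np.c_[np.cross(x,zt),x,zt])
```

```text
top 637 [448.8 231.6 109.9] [449.  231.  108.8] [24.4 24.3  5.8]
811 [[437.7 220.9  69.5]
 [459.6 242.5 111.2]]
block z 60.01502757112067
[439.5 228.8 239.3] [-0.8  0.4  0.4  1.9 -0.2  0.8 -0.2]
shift(tool now) [  1.4   9.6 162.3] turn [0. 0. 0.] deg 1.2
```

View pics/w1c.png

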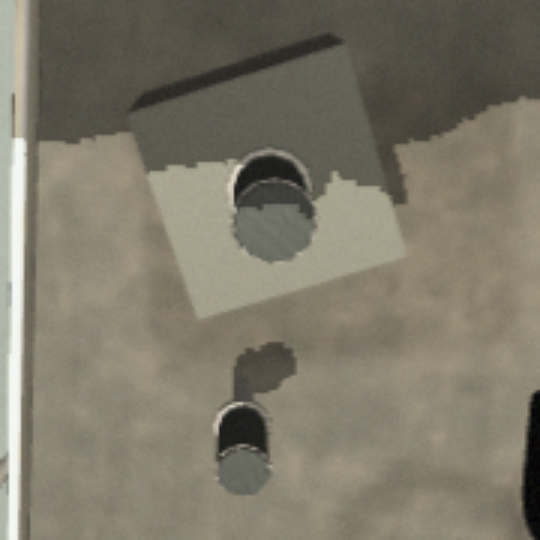

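```bash
python3 -m creep '[0,0,0.02,2,9.5,40,1, 0,0,0,0,0,50,1, 0,0,0,0,0,45,1, 0,0,0,0,0,27,1, 0,0,0,0,0,0,0, 0,0,0,0,0,0,0, 0,0,0,0,0,0,0, 0,0,0,0,0,0,0, 0,0,0,0,0,0,0, 0,0,0,0,0,0,0]'
```

```text
t: 4.47
tool_pos: [449.6, 231.9, 78.7]
tool_rot: [2.159, 2.282, 0.004]
force: [0.3, 0.2, 5.5]
grip_width: 0.272
finger_force: 58.4
```

```bash
python3 -m creep '[0,0,0,0,0,-50,0, 0,0,0,0,0,-55,0, 0,0,0,-50,0,-15,0, 0,0,0,-50,0,0,0, 0,0,0,-50,0,0,0, 0,0,0,-50,0,0,0, 0,0,0,-50,0,0,0, 0,0,0,-50,0,0,0, 0,0,0,-50,0,0,0, -0.174,0,0,-50,0,0,0, -0.174,0,0,0,0,0,0, -0.174,0,0,0,0,0,0]'
python3 - <<'E'
from h import *
np.set_printoptions(precision=1,suppress=True)
p=cap("wrist");save("w2",p["image"]);np.save("w2.npy",p,allow_pickle=True)
for t in("code_plate","canister_top","eyelet","reader_window"):
  for r in robot.recognise(p,t): print(t,np.round(r["point"]),round(r["confidence"],2),proj(p,r["point"])[0].round())
s=robot.read_state();print(s["joint_positions"],s["tool_pos"],s["force"])
E
```

```text
t: 5.98
tool_pos: [474.0, -167.3, 208.7]
tool_rot: [1.956, 2.077, 0.454]
force: [0.8, 0.9, -1.0]
grip_width: 0.268
finger_force: 60.0
code_plate [ 497. -101.  182.] 0.63 [346. 121.]
canister_top [ 500. -104.  176.] 0.81 [347. 127.]
eyelet [531. -99. 113.] 0.81 [345. 121.]
reader_window [530. -98. 107.] 0.96 [339. 120.]
[ 0.4  0.4 -0.   2.3 -0.9  0.3  1.3] [ 477.4 -167.4  209.2] [ 0.2  0.7 -0.8]
```

View pics/w2.png

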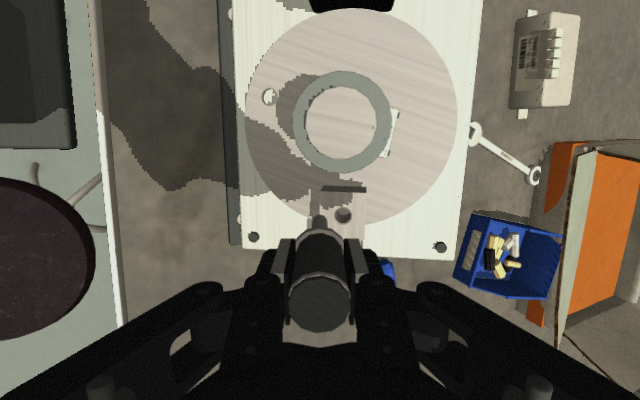

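The wrist view shows the canister ring at (343,121), code plate on its right side at (390,133), index hole at (269,97), eyelet hole at (344,215) and the reader at the top. So the disc must turn about 100° counter-clockwise as seen from above. Now the stand frame.

```bash
cat > m.py <<'E'
from h import *
np.set_printoptions(precision=2,suppress=True)
p=np.load("w2.npy",allow_pickle=True).item()
v,u=np.mgrid[5:235,240:460];u=u.ravel();v=v.ravel();X=w(p,u,v);ok=p["z_map"][v,u]>0
n=np.array([-.4983,-.029,.8665]);n/=np.linalg.norm(n)
h=X@n
hist,e=np.histogram(h[ok],bins=np.arange(-300,100,2));k=np.argsort(hist)[-12:];print(sorted((e[i],hist[i]) for i in k))
i=np.argmax(hist);
for _ in range(3):
    d=ok&(abs(h-e[i]-1)<3) if _==0 else ok&(abs((X-c)@n)<2)
    q=X[d];c=q.mean(0);n=np.linalg.svd(q-c,full_matrices=False)[2][2];n*=np.sign(n[2])
print("disc n",n,"tilt",np.degrees(np.arccos(n[2])),"yaw",np.degrees(np.arctan2(-n[1],-n[0])),len(q))
x=np.array([n[2],0,-n[0]]);x=np.array([-n[0],-n[1],0]);x/=np.linalg.norm(x);y=np.cross([0,0,1],x);x=np.cross(y,n)
L=np.c_[(X-c)@x,(X-c)@y,(X-c)@n]
H,e=np.histogram(L[ok,2],bins=np.arange(-20,140,2));print([(int(a),int(b)) for a,b in zip(e,H) if b>60])
top=ok&(L[:,2]>75);
for lo,hi in((83,89),(89,95),(75,83),(95,105)):
    s=ok&(L[:,2]>lo)&(L[:,2]<=hi);
    if s.sum()>50:print(lo,s.sum(),np.median(L[s],0),L[s].min(0),L[s].max(0))
def onplane(px,hh):
    r=w(p,[px[0]],[px[1]],1.)[0];o=cam(p)[:3,3];r-=o;return o+r*(((c+hh*n)-o)@n)/(r@n)
E
python3 m.py
```

```text
[(np.int64(-212), np.int64(1030)), (np.int64(-210), np.int64(7846)), (np.int64(-208), np.int64(4271)), (np.int64(-178), np.int64(8798)), (np.int64(-176), np.int64(16800)), (np.int64(-174), np.int64(508)), (np.int64(-144), np.int64(1405)), (np.int64(-130), np.int64(189)), (np.int64(-92), np.int64(3007)), (np.int64(-90), np.int64(788)), (np.int64(-88), np.int64(3285)), (np.int64(-86), np.int64(717))]
disc n [-0.5  -0.02  0.87] tilt 29.966169073329404 yaw 2.26368905170871 26041
[(-20, 67), (-18, 65), (-16, 74), (-4, 82), (-2, 13037), (0, 13004), (2, 63), (30, 839), (32, 767), (46, 204), (82, 291), (84, 3299), (86, 536), (88, 3554), (90, 221), (110, 118)]
83 5991 [-4.   -9.21 85.51] [-31.45 -36.66  83.  ] [21.72 16.49 89.  ]
89 1896 [-4.25 -9.48 89.43] [-22.71 -28.26  89.  ] [13.81  8.38 91.28]
75 61 [-15.64 -68.72  79.46] [-24.32 -71.78  75.04] [21.93 16.57 82.99]
```

```bash
cat >> m.py <<'E'
g=cv2.cvtColor(p["image"],cv2.COLOR_RGB2GRAY)
A=c-4.6*x-10*y
s=robot.read_state()
def loc(P): return np.array([(P-A)@x,(P-A)@y,(P-A)@n])
for nm,(u0,v0),hh,sel in(("eyelet",(344,215),32,lambda a:a<np.median(a)-40),("hole",(269,97),0,lambda a:a>200)):
    r=9 if nm=="eyelet" else 10
    a=g[v0-r:v0+r+1,u0-r:u0+r+1].astype(int)
    if nm=="hole": print(a[::2,::2])
    m=sel(a);vv,uu=np.nonzero(m);px=(uu.mean()+u0-r,vv.mean()+v0-r);P=onplane(px,hh);l=loc(P)
    print(nm,m.sum(),px,P,l,"rad",np.hypot(l[0],l[1]),"ang",np.degrees(np.arctan2(l[1],l[0])))
P=onplane((390,133),30);l=loc(P);print("plate ang",np.degrees(np.arctan2(l[1],l[0])),l)
print("A",A,"top",A+85*n)
E
python3 m.py|tail -20
python3 - <<'E'
import cv2
a=cv2.imread("pics/w2.png")[60:240,240:420];cv2.imwrite("pics/w2c.png",cv2.resize(a,None,fx=3,fy=3,interpolation=2))
E
```

```text
disc n [-0.5  -0.02  0.87] tilt 29.966169073329404 yaw 2.26368905170871 26041
[(-20, 67), (-18, 65), (-16, 74), (-4, 82), (-2, 13037), (0, 13004), (2, 63), (30, 839), (32, 767), (46, 204), (82, 291), (84, 3299), (86, 536), (88, 3554), (90, 221), (110, 118)]
83 5991 [-4.   -9.21 85.51] [-31.45 -36.66  83.  ] [21.72 16.49 89.  ]
89 1896 [-4.25 -9.48 89.43] [-22.71 -28.26  89.  ] [13.81  8.38 91.28]
75 61 [-15.64 -68.72  79.46] [-24.32 -71.78  75.04] [21.93 16.57 82.99]
eyelet 71 (np.float64(344.16901408450707), np.float64(218.01408450704224)) [ 526.32 -169.12  132.05] [  1.53 -68.03  32.  ] rad 68.04471882603339 ang -88.71028637858701
[[182 185 186 186 187 166 184 186 186 188 192]
 [189 186 187 158 114 165 178 142 188 185 156]
 [193 191 146 109 217 220 219 130 149 188 111]
 [189 182  97 205 218 221 216 183 135 172 108]
 [189 163 100 221 217 220 213 182 134 154 109]
 [185 155 132 219 218 220 209 131 132 138 112]
 [185 172 113 223 218 221 209 129 134 128 113]
 [190 185 113 219 211 189 208 132 133 110 115]
 [194 191 176 125 209 132 131 130 149 108 111]
 [189 189 192 184 150 143 153 178 172 106 110]
 [190 190 190 187 188 190 194 195 176 107 111]]
hole 88 (np.float64(268.1363636363636), np.float64(95.92045454545455)) [482.58 -81.66  71.91] [-63.38  21.09   0.  ] rad 66.80055676258137 ang 161.59219123861268
plate ang -10.530199682680765 [31.26 -5.81 30.  ]
A [ 538.28 -100.57  103.57] top [ 495.86 -102.24  177.2 ]
```

View pics/w2c.png

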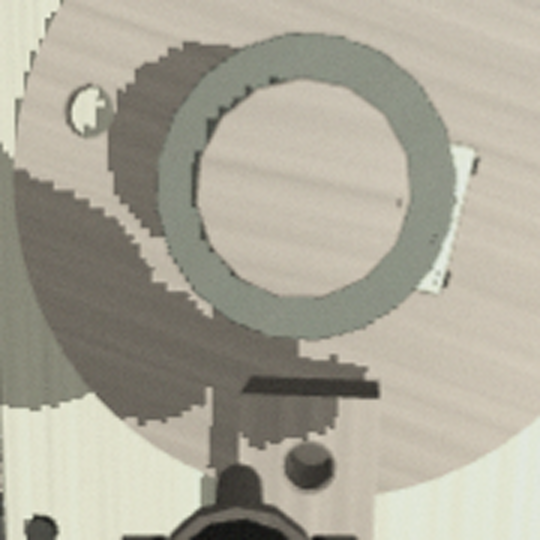

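```bash
cat >> m.py <<'E'
l=loc(onplane((343.1,215.3),32));print("eyelet2",l)
E=A+32*n-66.5*y+0.5*x
RT=np.c_[np.cross(x,-n),x,-n]
print("E",E);np.savez("f.npz",A=A,x=x,y=y,n=n,E=E,RT=RT)
go(E+(68.7+12)*n,RT);print(s["tool_pos"],s["joint_positions"])
E
python3 m.py|tail -4
```

```text
eyelet2 [  0.68 -65.98  32.  ]
E [ 525.37 -167.63  131.54]
shift(tool now) [-2.6  3.9 10.1] turn [-0.12 -0.04  0.01] deg 7.3
[ 477.43 -167.37  209.25] [ 0.45  0.37 -0.03  2.26 -0.88  0.25  1.31]
```

```bash
python3 -m creep '[-0.06,-0.02,0,-1,2,0,0, -0.06,-0.02,0.01,-1.5,2,0,0, 0,0,0,0,0,0,0, 0,0,0,0,0,0,0]'
cat > st.py <<'E'
from h import *
np.set_printoptions(precision=2,suppress=True)
f=np.load("f.npz");s=robot.read_state()
Rc=R.from_rotvec(s["tool_rot"]).as_matrix();t=s["tool_pos"]-f["E"];tip=s["tool_pos"]+68.7*Rc[:,2]-f["E"]
B=np.c_[f["x"],f["y"],f["n"]]
print("tip in eyelet frame",tip@B,"tcp rel axis A",(s["tool_pos"]-f["A"])@B,"tilt err",R.from_matrix(f["RT"].T@Rc).as_rotvec(),"force(stand)",s["force"]@B,"q",np.array(s["joint_positions"]),"t",s["t"],s["grip_width"])
E
python3 st.py
```

```text
t: 6.72
tool_pos: [486.2, -177.2, 234.4]
tool_rot: [1.911, 2.005, 0.513]
force: [-0.3, 0.3, -1.3]
grip_width: 0.27
finger_force: 60.4
tip in eyelet frame [14.69 -6.79 40.22] tcp rel axis A [ 17.61 -74.5  140.87] tilt err [ 0.04  0.02 -0.  ] force(stand) [-0.85  0.31 -0.98] q [ 0.52  0.33 -0.09  2.27 -1.1   0.23  1.53] t 6.725 0.2704036308001497
```

```bash
cat > fk.py <<'E'
import numpy as np, itertools
from scipy.spatial.transform import Rotation as R
from scipy.optimize import least_squares
def chain(q,s,c,P):
    d1,L1,a1,a2,L2,a3,L3,bx=P
    T=np.eye(3);p=np.array([bx,0,d1],float)
    z=lambda a:R.from_euler('z',a).as_matrix();Y=lambda a:R.from_euler('y',a).as_matrix()
    T=z(s[0]*q[0])@Y(q[1])@z(s[1]*q[2]);p=p+T@[a1,0,L1]
    T=T@Y(q[3])@z(s[2]*q[4]);p=p+T@[a2,0,L2]
    T=T@Y(q[5]);p=p+T@[a3,0,L3]
    return T@z(s[3]*q[6]+c),p
E
python3 - <<'E'
from fk import *
import json
from workcell import robot
s=robot.read_state()
D=[([-1.401,.628,.038,1.517,-.027,.996,-.02],[151.828,632.033,239.313],None),([.45,.37,-.03,2.26,-.88,.25,1.31],[477.43,-167.37,209.25],[1.956,2.077,.454]),(list(s["joint_positions"]),list(s["tool_pos"]),list(s["tool_rot"]))]
json.dump([[list(map(float,a)) if a is not None else None for a in d] for d in D],open("D.json","w"))
res=[]
for sg in itertools.product([1,-1],repeat=4):
  for c in(0,np.pi/2,np.pi,-np.pi/2):
    e=0
    for q,p,r in D[2:]:
        e+=np.degrees((R.from_rotvec(r).inv()*R.from_matrix(chain(q,sg,c,np.zeros(8))[0])).magnitude())
    res.append((e,sg,c))
res.sort(key=lambda a:a[0]);print(res[:3])
_,sg,c=res[0]
f=lambda P:np.concatenate([chain(q,sg,c,P)[1]-p for q,p,r in D]+[(P-[340,400,0,0,400,0,250,0])*.003])
o=least_squares(f,[340,400,0,0,400,0,250,0]);print(o.x.round(1),f(o.x).round(1))
E
```

```text
[(np.float64(3.144821189464074e-14), (-1, -1, -1, -1), 1.5707963267948966), (np.float64(3.6546180357047513), (1, -1, 1, -1), -1.5707963267948966), (np.float64(3.9077929907689657), (1, -1, 1, 1), 1.5707963267948966)]
[ 517.   393.3  -14.1   56.8  418.4 -104.3  329.5   24.4] [-0.2  0.  -0.1  0.  -0.9  2.5  0.1  1.  -2.5  0.5 -0.  -0.   0.2  0.1
 -0.3  0.2  0.1]
```

```bash
cat > rec.py <<'E'
import json
from workcell import robot
D=json.load(open("D.json"));s=robot.read_state();D.append([list(map(float,s[k])) for k in("joint_positions","tool_pos","tool_rot")]);json.dump(D,open("D.json","w"));print([round(a,2) for a in D[-1][0]])
E
python3 -m creep '[0.15,0,0,0,0,-15,0, 0.1,0.1,0,0,0,-15,0]' >/dev/null; python3 rec.py
python3 -m creep '[0,0.15,0,0,0,-20,0, 0,0.15,0.0,0,0,0,0]'>/dev/null; python3 rec.py
python3 -m creep '[0.1,0,0,0,30,-20,0, 0,0,0.1,0,30,0,0]'>/dev/null; python3 rec.py
python3 - <<'E'
from fk import *
import json
D=json.load(open("D.json"));del D[1]
sg=(-1,-1,-1,-1);c=np.pi/2
for P0 in([340,400,0,0,400,0,250,0],[285,420,0,0,314,0,330,0]):
  P0=np.array(P0,float)
  f=lambda P:np.concatenate([chain(q,sg,c,P)[1]-p for q,p,r in D]+[(P-P0)*.002])
  o=least_squares(f,P0);print(o.x.round(1),f(o.x).round(1)[:-8])
  g=lambda P:f(np.r_[P[:2],0,0,P[2],0,P[3],0]);o=least_squares(g,P0[[0,1,4,6]]);print(o.x.round(1),g(o.x).round(1)[:-8])
E
```

```text
[0.24, 0.35, 0.29, 2.08, -0.67, 0.64, 1.12]
[0.48, 0.45, 0.23, 1.93, -0.75, 1.02, 1.31]
[0.37, 0.5, 0.28, 1.7, -0.64, 1.18, 0.99]
[250.9 557.7   9.4 -32.4 339.7   2.  294.9  18.2] [-12.5  -7.4   5.3  -4.4  -1.9  -4.4   6.3   6.8   3.6   5.8  -6.6  -1.9
   4.9   1.7  -2.6]
[327.5 536.8 400.5 296. ] [-26.8   7.8   9.2  -6.1  23.   -4.4   0.   13.1  -1.5   4.5  -1.8  -3.7
   7.8  -1.3   0.3]
[250.9 557.7   9.4 -32.4 339.7   2.  294.9  18.2] [-12.5  -7.4   5.3  -4.4  -1.9  -4.4   6.3   6.8   3.6   5.8  -6.6  -1.9
   4.9   1.7  -2.6]
[327.5 536.8 400.5 296. ] [-26.8   7.8   9.2  -6.1  23.   -4.4   0.   13.1  -1.5   4.5  -1.8  -3.7
   7.8  -1.3   0.3]
```

```bash
cat > ik.py <<'E'
from fk import *
lo=np.array([-3.06,-.37,-1.25,.18,-1.1,.23,-2.94]);hi=np.array([3.06,2.12,1.32,2.47,4.24,1.98,2.94])
P=np.array([250.9,557.7,9.4,-32.4,339.7,2.,294.9,18.2]);sg=(-1,-1,-1,-1);c=np.pi/2
f=np.load("f.npz")
def ik(pos,Rt,n=40,seed=0):
    rng=np.random.default_rng(seed);out=[]
    def e(q):
        T,p=chain(q,sg,c,P);return np.r_[(p-pos)/300,R.from_matrix(Rt.T@T).as_rotvec()]
    for i in range(n):
        o=least_squares(e,rng.uniform(lo,hi)*.98,bounds=(lo-1e-6,hi+1e-6))
        if np.linalg.norm(o.fun)<.01 : out.append(o.x)
    return np.array(out)
if __name__=="__main__":
    np.set_printoptions(precision=2,suppress=True)
    n=f["n"]
    for nm,pos in(("pin above",f["E"]+80*n),("pin down",f["E"]+20*n),("canister",f["A"]+85*n)):
        for yaw in range(-180,180,30):
            Rt=f["RT"]@R.from_euler('z',yaw,degrees=True).as_matrix()
            o=ik(pos,Rt,16)
            if len(o): o=o[np.argsort(o[:,2])];print(nm,yaw,len(o));print(o[[0,len(o)//2,-1]])
E
time python3 ik.py
```

```text
pin above -180 6
[[ 1.27  0.73 -1.22  2.31  1.66  0.49  1.99]
 [ 1.2   0.6  -1.    2.31  1.69  0.27  1.98]
 [ 1.18  0.58 -0.95  2.3   1.69  0.23  1.97]]
pin above -150 5
[[ 1.27  0.74 -1.24  2.31  1.66  0.51  1.46]
 [ 1.17  0.58 -0.94  2.3   1.69  0.23  1.45]
 [ 1.17  0.58 -0.94  2.3   1.69  0.23  1.45]]
pin above -120 3
[[ 1.26  0.7  -1.19  2.31  1.67  0.45  0.94]
 [ 1.25  0.69 -1.16  2.31  1.67  0.43  0.94]
 [ 1.18  0.58 -0.96  2.3   1.69  0.24  0.93]]
pin above -90 4
[[ 1.27  0.73 -1.23  2.31  1.66  0.5   0.42]
 [ 1.25  0.68 -1.15  2.31  1.67  0.42  0.41]
 [ 1.18  0.59 -0.97  2.3   1.69  0.25  0.4 ]]
pin above -60 8
[[ 1.27  0.74 -1.23  2.31  1.66  0.5  -0.11]
 [ 1.17  0.58 -0.95  2.3   1.69  0.23 -0.12]
 [ 1.17  0.58 -0.94  2.3   1.69  0.23 -0.12]]
pin above -30 6
[[ 1.19  0.59 -0.98  2.31  1.69  0.26 -0.64]
 [ 1.18  0.58 -0.95  2.3   1.69  0.24 -0.65]
 [ 1.17  0.58 -0.95  2.3   1.69  0.23 -0.65]]
pin above 0 7
[[ 1.27  0.74 -1.24  2.31  1.66  0.51 -1.16]
 [ 1.18  0.58 -0.95  2.3   1.69  0.24 -1.17]
 [ 1.17  0.58 -0.94  2.3   1.69  0.23 -1.17]]
pin above 30 7
[[ 1.27  0.74 -1.24 
[... 3533 characters left out ...]
24 -2.33]
 [ 0.18  0.43  0.1   2.34  4.09  0.23  1.93]]
canister 60 7
[[ 1.06  0.79 -1.24  2.37  1.85  0.66 -2.55]
 [ 0.92  0.58 -0.84  2.35  2.08  0.3  -2.76]
 [ 0.05  0.45  0.27  2.35  4.21  0.31  1.28]]
canister 90 6
[[ 0.86  0.54 -0.74  2.34  2.18  0.23  2.9 ]
 [ 0.02  0.45  0.32  2.35  4.24  0.33  0.74]
 [ 0.02  0.45  0.32  2.35  4.24  0.33  0.73]]
canister 120 5
[[ 0.89  0.56 -0.79  2.35  2.12  0.27  2.43]
 [ 0.17  0.43  0.1   2.34  4.1   0.23  0.35]
 [ 0.06  0.45  0.27  2.35  4.21  0.31  0.24]]
canister 150 6
[[ 0.96  0.61 -0.92  2.35  2.02  0.36  2.01]
 [ 0.17  0.43  0.11  2.34  4.11  0.23 -0.18]
 [ 0.02  0.45  0.32  2.35  4.24  0.33 -0.31]]
real	1m39.837s
user	1m40.393s
sys	0m0.036s
```

```bash
cat > sim.py <<'E'
from ik import *
from workcell import robot
import sys
np.set_printoptions(precision=2,suppress=True)
def step(q,pos,Rt,mid=0.):
    def e(x):
        T,p=chain(x,sg,c,P);return np.r_[(p-pos)/20,R.from_matrix(Rt.T@T).as_rotvec()*15,(x-q)*.05]
    return least_squares(e,np.clip(q,lo,hi),bounds=(lo-1e-6,hi+1e-6)).x
def rows(q,T0,p0,Rt,pt,k):
    r=R.from_matrix(T0.T@Rt).as_rotvec()
    for i in range(1,k+1):
        q=step(q,p0+(pt-p0)*i/k,T0@R.from_rotvec(r*i/k).as_matrix())
    T,p=chain(q,sg,c,P);print(q,"poserr",np.linalg.norm(p-pt).round(1),"roterr",np.degrees(R.from_matrix(Rt.T@T).magnitude()).round(1));return q
if __name__=="__main__":
    s=robot.read_state();q0=np.array(s["joint_positions"]);T0,p0=chain(q0,sg,c,P);print(q0,p0,s["tool_pos"],T0[:,2],T0[:,1],s["t"])
    n=f["n"];x=f["x"]
    def frame(z,yy):
        z=z/np.linalg.norm(z);yy=yy-z*(z@yy);yy/=np.linalg.norm(yy);return np.c_[np.cross(yy,z),yy,z]
    for a in((0,-.5,-.85),(.1,-.6,-.75),(-.2,-.5,-.8)):
      for sgn in(1,):
        W=frame(np.array(a),sgn*x)
        for pw in((470,-170,290),(500,-100,300),(470,-250,300)):
            print(a,sgn,pw)
            q=rows(q0,T0,p0,W,np.array(pw),8)
            Rt=f["RT"]
            q=rows(q,W,np.array(pw),Rt,f["E"]+110*n,8)
            q=rows(q,Rt,f["E"]+110*n,Rt,f["E"]+80*n,3)
E
timeout 300 python3 sim.py
```

```text
[ 0.37  0.5   0.28  1.7  -0.64  1.18  0.99] [ 535.15 -181.06  304.96] [ 530.18 -182.73  307.63] [ 0.16  0.42 -0.89] [0.98 0.   0.18] 7.475
(0, -0.5, -0.85) 1 (470, -170, 290)
[-0.59  0.49  1.    2.04  0.16  0.65 -0.07] poserr 0.0 roterr 0.0
[ 0.52  0.31 -0.09  2.3  -1.1   0.23  1.53] poserr 7.6 roterr 2.3
[ 0.48  0.37 -0.07  2.26 -1.1   0.23  1.52] poserr 13.2 roterr 4.1
(0, -0.5, -0.85) 1 (500, -100, 300)
[-0.69  0.51  0.93  1.94  0.17  0.79 -0.2 ] poserr 0.0 roterr 0.0
[ 0.52  0.31 -0.09  2.3  -1.1   0.23  1.53] poserr 7.6 roterr 2.3
[ 0.48  0.37 -0.07  2.26 -1.1   0.23  1.52] poserr 13.2 roterr 4.1
(0, -0.5, -0.85) 1 (470, -250, 300)
[-0.41  0.49  0.99  2.    0.11  0.6   0.12] poserr 0.0 roterr 0.0
[ 0.52  0.31 -0.09  2.3  -1.1   0.23  1.53] poserr 7.6 roterr 2.3
[ 0.48  0.37 -0.07  2.26 -1.1   0.23  1.52] poserr 13.2 roterr 4.1
(0.1, -0.6, -0.75) 1 (470, -170, 290)
[-0.78  0.59  1.23  2.16  0.13  0.43 -0.09] poserr 0.0 roterr 0.0
[ 0.52  0.31 -0.09  2.3  -1.1   0.23  1.53] poserr 7.6 roterr 2.3
[ 0.48  0.37 -0.07  2.26 -1.1   0.23  1.52] poserr 13.2 roterr 4.1
(0.1, -0.6, -0.75) 
[... 464 characters left out ...]
5, -0.8) 1 (470, -170, 290)
[-0.52  0.59  0.94  1.9   0.16  0.9  -0.13] poserr 0.0 roterr 0.0
[ 0.52  0.31 -0.09  2.3  -1.1   0.23  1.53] poserr 7.6 roterr 2.3
[ 0.48  0.37 -0.07  2.26 -1.1   0.23  1.52] poserr 13.2 roterr 4.1
(-0.2, -0.5, -0.8) 1 (500, -100, 300)
[-0.6   0.61  0.88  1.79  0.14  1.05 -0.24] poserr 0.0 roterr 0.0
[ 0.52  0.31 -0.09  2.3  -1.1   0.23  1.53] poserr 7.6 roterr 2.3
[ 0.48  0.37 -0.07  2.26 -1.1   0.23  1.52] poserr 13.2 roterr 4.1
(-0.2, -0.5, -0.8) 1 (470, -250, 300)
[-0.37  0.6   0.96  1.86  0.15  0.85  0.02] poserr 0.0 roterr 0.0
[ 0.52  0.31 -0.09  2.3  -1.1   0.23  1.53] poserr 7.6 roterr 2.3
[ 0.48  0.37 -0.07  2.26 -1.1   0.23  1.52] poserr 13.2 roterr 4.1
```

```bash
cat > srch.py <<'E'
from sim import *
import io,contextlib,time
n=f["n"];x=f["x"]
s=robot.read_state();q0=np.array(s["joint_positions"]);T0,p0=chain(q0,sg,c,P)
import os
rng=np.random.default_rng(int(sys.argv[1]));t=time.time();out=[]
while time.time()-t<240:
    a=rng.uniform(-.9,.9,2);a=a*min(1,.8/np.linalg.norm(a))
    z=np.array([a[0],a[1],-np.sqrt(1-a@a)]);y0=x-z*(z@x);y0/=np.linalg.norm(y0)
    W=np.c_[np.cross(y0,z),y0,z]@R.from_euler('z',(yw:=rng.choice([0,0,-60,60,-120,120,180])),degrees=True).as_matrix()
    pw=np.array([rng.uniform(430,650),rng.uniform(-250,50),rng.uniform(270,350)])
    for flip in(0,180):
        Rt=f["RT"]@R.from_euler('z',flip,degrees=True).as_matrix()
        with contextlib.redirect_stdout(io.StringIO()):
            q1=rows(q0,T0,p0,W,pw,6);q2=rows(q1,*chain(q1,sg,c,P),Rt,f["E"]+110*n,7);q3=rows(q2,*chain(q2,sg,c,P),Rt,f["E"]+80*n,2)
        if q3[4]>1.2 and q3[4]<2.5: 
            _,p=chain(q3,sg,c,P)
            out.append((abs(q1-q0).sum()+abs(q2-q1).sum(),z,yw,pw,flip,q1,q3))
out.sort(key=lambda a:a[0])
for o in out[:5]:print(*o)
E
nproc; for i in 1 2 3 4; do OMP_NUM_THREADS=1 python3 srch.py $i & done; wait
```

```text
4
this script no longer has the robot
this script no longer has the robot
this script no longer has the robot
7.158850757217502 [ 0.02  0.33 -0.94] -60 [ 524.08 -186.68  277.98] 180 [ 0.48  0.52  0.03  1.68 -0.36  1.12  1.96] [ 1.19  0.6  -0.99  2.31  1.69  0.27  1.98]
7.235716172957471 [ 0.    0.35 -0.94] 0 [ 436.69 -228.68  275.3 ] 180 [ 0.44  0.48  0.31  1.81 -0.44  1.17  1.21] [ 1.19  0.6  -0.99  2.31  1.69  0.27  1.98]
7.341583523714041 [ 0.18  0.55 -0.81] -60 [ 602.19 -101.77  320.35] 180 [ 0.48  0.54 -0.08  1.61 -0.64  1.15  2.04] [ 1.19  0.6  -0.99  2.31  1.69  0.27  1.98]
7.350093734784391 [ 0.23  0.32 -0.92] -60 [ 487.33 -232.98  329.88] 180 [ 0.61  0.39  0.06  1.76 -0.49  1.07  2.13] [ 1.19  0.6  -0.99  2.31  1.69  0.27  1.98]
7.373141201447785 [ 0.24  0.16 -0.96] -60 [ 513.77 -221.09  305.16] 180 [ 0.47  0.38  0.09  1.83 -0.4   0.85  1.96] [ 1.19  0.6  -0.99  2.31  1.69  0.27  1.98]Exception ignored in: <_io.TextIOWrapper mode='rw' encoding='UTF-8'>
Traceback (most recent call last):
BrokenPipeError: [Errno 32] Broken pipe
```

```bash
python3 -m creep '[0,0,-0.18,0,0,0,0, 0,0,-0.18,0,0,0,0, 0,0,-0.18,0,0,0,0, 0,0,-0.18,0,0,0,0, 0,0,-0.18,0,0,0,0, 0,0,-0.18,0,0,0,0]' >/dev/null; python3 rec.py
cat > plan.py <<'E'
from sim import *
from h import go
n=f["n"];s=robot.read_state();q0=np.array(s["joint_positions"]);T0,p0=chain(q0,sg,c,P);off=s["tool_pos"]-p0
print("model off",off,"tcp",s["tool_pos"],"tool z",T0[:,2])
Rt=f["RT"]@np.diag([-1,-1,1.]);pt=f["E"]+115*n
go(pt,Rt)
for k in(9,13,18): rows(q0,T0,p0,Rt,pt-off,k)
E
python3 plan.py
```

```text
[0.53, 0.48, 0.03, 1.7, -0.53, 1.12, 1.97]
model off [-6.26  2.16  1.17] tcp [ 527.93 -180.6   306.07] tool z [ 0.16  0.42 -0.89]
shift(tool now) [ 56.5 -48.2  61.7] turn [ 0.64 -0.08 -2.1 ] deg 126.0
[ 1.27  0.52 -1.04  2.31  1.39  0.23  2.27] poserr 0.0 roterr 0.0
[ 1.27  0.52 -1.04  2.31  1.39  0.23  2.27] poserr 0.0 roterr 0.0
[ 1.27  0.52 -1.04  2.31  1.39  0.23  2.27] poserr 0.0 roterr 0.0
```

```bash
python3 -m creep '[0.05,-0.006,-0.162,0,0,0,0, 0.05,-0.006,-0.162,0,0,0,0, 0.05,-0.006,-0.162,0,0,0,0, 0.05,-0.006,-0.162,0,0,0,0, 0.05,-0.006,-0.162,0,0,0,0, 0.05,-0.006,-0.162,0,0,0,0, 0.05,-0.006,-0.162,0,0,0,0, 0.05,-0.006,-0.162,0,0,0,0, 0.05,-0.006,-0.162,0,0,0,0, 0.05,-0.006,-0.162,0,0,0,0, 0.05,-0.006,-0.162,0,0,0,0, 0.05,-0.006,-0.162,0,0,0,0]'; python3 rec.py; python3 plan.py
```

```text
t: 9.72
tool_pos: [527.9, -180.5, 306.7]
tool_rot: [-1.824, 2.053, -0.429]
force: [-0.1, -0.3, -2.1]
grip_width: 0.267
finger_force: 60.4
[1.12, 0.37, -0.96, 2.07, 0.44, 0.41, 2.93]
model off [ -4.63 -19.73  -9.  ] tcp [ 527.89 -180.49  306.66] tool z [ 0.46  0.01 -0.89]
shift(tool now) [ 0.5 88.4 39.8] turn [ 0.05 -0.01 -0.16] deg 9.3
[ 1.25  0.48 -1.06  2.32  1.35  0.23  2.25] poserr 0.0 roterr 0.0
[ 1.25  0.48 -1.06  2.32  1.35  0.23  2.25] poserr 0.0 roterr 0.0
[ 1.25  0.48 -1.06  2.32  1.35  0.23  2.25] poserr 0.0 roterr 0.0
```

```bash
python3 -m creep '[0,0,0,0,18,8,0, 0,0,0,0,18,8,0, 0,0,0,0,18,8,0, 0,0,0,0,18,8,0, 0,0,0,0,16,8,0, 0.05,-0.01,-0.08,0,0,0,0, 0,0,-0.075,0,0,0,0, 0,0,0,0,0,0,0]'; python3 rec.py
sed -i 's/^print("tip/go(f["E"]+(68.7+10)*f["n"],f["RT"]@np.diag([-1,-1,1.]))\nprint("tip/; s/f\["RT"\].T@Rc/np.diag([-1,-1,1.])@f["RT"].T@Rc/' st.py; python3 st.py
```

```text
t: 10.72
tool_pos: [469.5, -170.5, 232.2]
tool_rot: [-1.944, 1.919, -0.492]
force: [-0.1, -0.2, -2.3]
grip_width: 0.27
finger_force: 60.4
[1.22, 0.48, -1.06, 2.33, 1.36, 0.26, 2.18]
shift(tool now) [-0.9  1.3 36.5] turn [ 0.01 -0.01 -0.03] deg 1.7
tip in eyelet frame [ 0.87 -1.06 46.5 ] tcp rel axis A [  2.3  -67.19 147.19] tilt err [-0.01  0.01  0.03] force(stand) [-1.23 -0.21 -1.92] q [ 1.22  0.48 -1.06  2.33  1.36  0.26  2.18] t 10.725 0.27007351235074645
```

Perfect pose. I'll go to about 12 mm above the mouth and take one close look.

```bash
python3 -m creep '[0,0,0,-0.5,0.5,12,0, 0.01,-0.01,-0.03,-0.5,0.5,12,0, 0,0,0,0,0,10,0, 0,0,0,0,0,0,0, 0,0,0,0,0,0,0]'>/dev/null;python3 st.py
python3 - <<'E'
from h import *
p=cap("wrist");np.save("w3.npy",p,allow_pickle=True)
f=np.load("f.npz");print(proj(p,[f["E"],f["E"]+12*f["n"]]))
save("w3",cv2.resize(p["image"][100:330,200:440],None,fx=2.4,fy=2.4,interpolation=cv2.INTER_CUBIC))
E
```

```text
shift(tool now) [0.2 1.  3.1] turn [0.   0.   0.01] deg 0.4
tip in eyelet frame [ 0.85  0.44 13.12] tcp rel axis A [  1.52 -66.31 113.82] tilt err [-0.   -0.   -0.01] force(stand) [-1.35 -0.16 -0.49] q [ 1.15  0.57 -1.02  2.34  1.72  0.3   1.87] t 11.35 0.270397319426571
[[319.42390461 209.1413457 ]
 [319.4994096  214.41397302]]
```

View pics/w3.png

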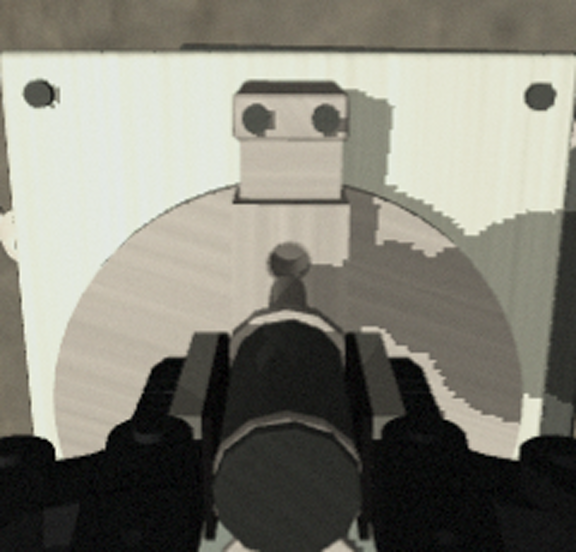

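The hole shows at crop (289,262), with the pin tip just in front of it at x≈289, so they are aligned to within about 0.5 mm. I'll lower it.

```bash
python3 -m creep '[0,0,0,0.2,0.4,5,0, 0,0,0,0,0,5,0, 0,0,0,0,0,3,0, 0,0,0,0,0,3,0, 0,0,0,0,0,0,0]';python3 st.py
```

```text
t: 12.02
tool_pos: [493.0, -169.2, 188.5]
tool_rot: [-1.968, 1.879, -0.5]
force: [-0.3, 0.1, -0.8]
grip_width: 0.273
finger_force: 60.5
shift(tool now) [ -0.3   0.4 -13.1] turn [0.   0.   0.01] deg 0.4
tip in eyelet frame [ 0.19  0.   -3.13] tcp rel axis A [  0.87 -66.75  97.57] tilt err [-0.   -0.   -0.01] force(stand) [-0.63  0.1  -0.56] q [ 1.14  0.63 -1.04  2.34  1.8   0.36  1.8 ] t 12.025 0.27316017776846513
```

```bash
python3 -m creep '[0,0,0,0,0,4,0, 0,0,0,0,0,4,0, 0,0,0,0,0,0,0]';python3 st.py; python3 -m creep '[0,0,0,0,0,5,0, 0,0,0,0,0,5,0, 0,0,0,0,0,5,0, 0,0,0,0,0,0,0]';python3 st.py
```

```text
t: 12.4
tool_pos: [497.0, -169.6, 181.4]
tool_rot: [-1.968, 1.881, -0.501]
force: [0.5, -1.9, -1.3]
grip_width: 0.269
finger_force: 60.6
shift(tool now) [ -0.9   0.4 -21.3] turn [0.   0.   0.01] deg 0.4
tip in eyelet frame [  0.12  -0.71 -11.27] tcp rel axis A [  0.81 -67.38  89.43] tilt err [-0.   -0.   -0.01] force(stand) [-0.29 -1.94 -1.35] q [ 1.13  0.65 -1.05  2.33  1.83  0.38  1.77] t 12.4 0.2694434382755848
t: 12.9
tool_pos: [504.5, -169.2, 168.3]
tool_rot: [-1.968, 1.881, -0.501]
force: [1.3, -4.0, -1.5]
grip_width: 0.266
finger_force: 60.5
shift(tool now) [ -0.9   0.3 -36.4] turn [0.   0.   0.01] deg 0.4
tip in eyelet frame [  0.05  -0.57 -26.4 ] tcp rel axis A [  0.74 -67.26  74.3 ] tilt err [-0.   -0.   -0.01] force(stand) [ 0.2  -4.06 -1.88] q [ 1.11  0.7  -1.06  2.33  1.88  0.43  1.73] t 12.9 0.26616862192220325
```

```bash
python3 -m creep '[0,0,0,0.5,0,3,0, 0,0,0,0,0,0,0.3, 0,0,0,0,0,0,0.5, 0,0,0,0,0,0,0.7, 0,0,0,0,0,0,0.7, 0,0,0,0,0,-20,0.7, 0,0,0,0,0,-30,0.7, 0,0,0,0,0,-30,0.7]';python3 st.py
cat > can.py <<'E'
from h import *
np.set_printoptions(precision=2,suppress=True)
import sys
f=np.load("f.npz");h=float(sys.argv[1]);yaw=float(sys.argv[2])
go(f["A"]+h*f["n"],f["RT"]@R.from_euler('z',yaw,degrees=True).as_matrix())
s=robot.read_state();B=np.c_[f["x"],f["y"],f["n"]]
Rc=R.from_rotvec(s["tool_rot"]).as_matrix()
print("rel axis",(s["tool_pos"]-f["A"])@B,"yaw",R.from_matrix(f["RT"].T@Rc).as_rotvec(),"F",s["force"]@B,"Mz",s["torque"]@f["n"],"q",np.array(s["joint_positions"]),s["t"],s["grip_width"])
E
python3 can.py 130 -60
```

```text
t: 13.9
tool_pos: [466.8, -170.8, 234.4]
tool_rot: [-1.97, 1.878, -0.502]
force: [-0.1, -0.7, 1.0]
grip_width: 0.702
finger_force: 0.0
shift(tool now) [-0.8  0.5 39.7] turn [0.   0.   0.01] deg 0.5
tip in eyelet frame [ 0.44 -0.69 49.73] tcp rel axis A [  1.12 -67.36 150.43] tilt err [-0.   -0.   -0.01] force(stand) [ 0.41 -0.71  0.93] q [ 1.25  0.49 -1.1   2.34  1.38  0.25  2.2 ] t 13.9 0.7019084806495187
shift(tool now) [-67.3   0.6  20.6] turn [ 0.  -0.   2.1] deg 120.4
rel axis [  1.12 -67.36 150.43] yaw [ 0.   -0.    3.13] F [ 0.41 -0.71  0.93] Mz 0.011226066210532916 q [ 1.25  0.49 -1.1   2.34  1.38  0.25  2.2 ] 13.9 0.7019084806495187
```

```bash
python3 -m creep '[0,0,0,-34,0,0,0.8, 0,0,0,-33,0.5,0,0.8, 0,0,0.17,0,0,0,0.8, 0,0,0.18,0,0,0,0.8, 0,0,0.18,0,0,0,0.8, 0,0,0.18,0,0,0,0.8, 0,0,0.18,0,0,0,0.8, 0,0,0.18,0,0,0,0.8, 0,0,0.18,0,0,0,0.8, 0,0,0.18,0,0,0,0.8, 0,0,0.18,0,0,0,0.8, 0,0,0.18,0,0,0,0.8]'; python3 -m creep '[0,0,0.18,0,0,0,0.8, 0,0,0.12,0,0,0,0.8, 0,0,0,0,0,0,0.8]'>/dev/null; python3 can.py 60 -60
python3 - <<'E'
from h import *
p=cap("wrist");save("w4",p["image"])
E
```

```text
t: 15.4
tool_pos: [463.5, -103.9, 233.4]
tool_rot: [0.234, 2.614, 0.094]
force: [0.2, -0.4, -1.0]
grip_width: 0.802
finger_force: 0.0
shift(tool now) [-0.1  0.2 89.8] turn [ 0.   -0.    0.01] deg 0.7
rel axis [  0.06  -0.41 149.82] yaw [ 0.    0.   -1.06] F [-1.17 -0.32 -0.46] Mz -0.007349001519135416 q [ 1.15  0.49 -1.21  2.41  1.61  0.38 -0.3 ] 15.775 0.7990624604704432
```

View pics/w4.png

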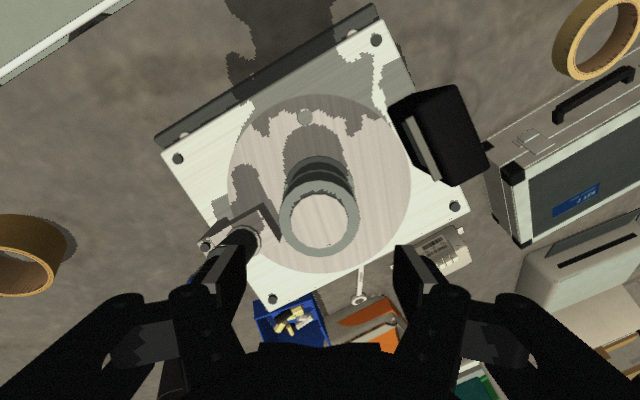

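The picture shows the pin standing in the eyelet at (240,240), the index hole at (305,117) and the canister centred under the jaws. Next: descend and grip.

```bash
python3 -m creep '[0,0,0.17,0,0,0,0.8, 0,0,0,0,0,25,0.8, 0,0,0,0,0,25,0.8, 0,0,0,0,0,20,0.8, 0,0,0,0,0,0,0.8]'; python3 can.py 60 -50; python3 -m creep '[0,0,0,0,0,10,0.8, 0,0,0,0,0,10,0.8, 0,0,0,0,0,0,0, 0,0,0,0,0,0,0, 0,0,0,0,0,0,0, 0,0,0,0,0,0,0]'; python3 can.py 60 -50
```

```text
t: 16.45
tool_pos: [498.3, -101.7, 171.5]
tool_rot: [0.834, 2.512, 0.255]
force: [0.0, 0.4, 0.5]
grip_width: 0.803
finger_force: 0.0
shift(tool now) [-1.   0.1 18.8] turn [ 0.   -0.01  0.02] deg 1.0
rel axis [-0.76  0.45 78.85] yaw [ 0.    0.01 -0.89] F [0.27 0.36 0.44] Mz -0.0008258592349916941 q [ 1.01  0.72 -1.17  2.4   1.9   0.59 -0.72] 16.45 0.8031950517274805
t: 17.2
tool_pos: [508.3, -102.0, 155.2]
tool_rot: [0.836, 2.509, 0.253]
force: [3.2, 1.9, -5.8]
grip_width: 0.608
finger_force: 63.6
shift(tool now) [ 0.   0.3 -0.3] turn [ 0.   -0.    0.01] deg 0.9
rel axis [-0.2  -0.25 59.75] yaw [ 0.    0.   -0.89] F [-0.01  1.81 -6.65] Mz -0.021409345319019595 q [ 0.98  0.77 -1.16  2.4   1.95  0.64 -0.75] 17.2 0.6084576786033735
```

```bash
python3 -m creep '[0,0,-0.1,0,0,0,0, 0,0,-0.16,0,0,0,0, 0,0,-0.16,0,0,0,0, 0,0,-0.16,0,0,0,0, 0,0,-0.16,0,0,0,0, 0,0,-0.16,0,0,0,0, 0,0,-0.16,0,0,0,0, 0,0,-0.16,0,0,0,0, 0,0,-0.16,0,0,0,0, 0,0,-0.16,0,0,0,0, 0,0,-0.16,0,0,0,0, 0,0,0,0,0,0,0]'
cat > pin.py <<'E'
from h import *
f=np.load("f.npz");B=np.c_[f["x"],f["y"],f["n"]]
for n in("wrist","top","scene"):
    p=cap(n)
    u,v=np.meshgrid(range(640),range(400));u=u.ravel();v=v.ravel();k=p["z_map"].ravel()>0
    X=(w(p,u[k],v[k])-f["E"])@B
    s=(np.hypot(X[:,0],X[:,1])<9)&(X[:,2]>12)&(X[:,2]<75)
    if s.sum():print(n,"handle pts",s.sum(),"top height above mouth",np.percentile(X[s,2],[50,90,98]).round(1))
    m=(np.hypot(X[:,0]-8,X[:,1])<30)
E
python3 can.py 60 -155; python3 pin.py
```

```text
t: 18.7
tool_pos: [508.6, -103.3, 155.4]
tool_rot: [-1.34, 2.3, -0.332]
force: [2.2, -3.0, -6.4]
grip_width: 0.607
finger_force: 65.5
shift(tool now) [-1.3  0.9 -0.3] turn [ 0.   -0.   -0.12] deg 6.8
rel axis [ 0.11 -1.59 59.73] yaw [ 0.    0.   -2.59] F [-1.43 -3.09 -6.58] Mz 0.3484745255341863 q [ 0.75  0.6  -0.73  2.4   2.34  0.37  0.53] 18.7 0.6066938318288655
wrist handle pts 1834 top height above mouth [68.2 69.  69.5]
top handle pts 69 top height above mouth [52.8 68.5 70.3]
```

```bash
python3 -m creep '[0,0,-0.04,0,0,0,0, 0,0,-0.04,0,0,0,0, 0,0,-0.02,0,0,0,0, 0,0,-0.02,0,0,0,0, 0,0,-0.015,0,0,0,0, 0,0,-0.015,0,0,0,0, 0,0,-0.015,0,0,0,0, 0,0,-0.015,0,0,0,0, 0,0,0,0,0,0,0]'; python3 can.py 60 -158; python3 pin.py
```

```text
t: 19.98
tool_pos: [508.7, -103.3, 155.4]
tool_rot: [-1.552, 2.183, -0.39]
force: [1.9, -5.5, -5.2]
grip_width: 0.609
finger_force: 65.9
shift(tool now) [-1.4  0.8 -0.3] turn [ 0.   -0.    0.01] deg 0.6
rel axis [ 0.2  -1.6  59.71] yaw [-0.    0.   -2.77] F [-1.11 -5.57 -5.37] Mz -0.13105172468395934 q [ 0.72  0.58 -0.69  2.4   2.4   0.35  0.65] 19.975 0.6091629218280787
wrist handle pts 1859 top height above mouth [64.2 65.1 65.7]
top handle pts 71 top height above mouth [51.5 64.1 65.4]
```

The pin has dropped about 4 mm, so the pilot is in. I'll nudge on.

```bash
python3 -m creep '[0,0,-0.01,0,0,0,0, 0,0,-0.01,0,0,0,0, 0,0,0,0,0,0,0]'; python3 can.py 60 -158; python3 pin.py
```

```text
t: 20.5
tool_pos: [508.7, -103.4, 155.4]
tool_rot: [-1.575, 2.169, -0.396]
force: [2.5, -5.5, -5.2]
grip_width: 0.608
finger_force: 65.9
shift(tool now) [-1.5  0.8 -0.3] turn [ 0.   -0.    0.03] deg 1.7
rel axis [ 0.22 -1.63 59.73] yaw [-0.    0.   -2.79] F [-0.62 -5.56 -5.62] Mz -0.12145496468636571 q [ 0.71  0.58 -0.68  2.4   2.41  0.35  0.66] 20.5 0.6080876875943747
wrist handle pts 2101 top height above mouth [50.5 51.4 51.8]
top handle pts 44 top height above mouth [48.4 51.6 52.9]
```

The handle top is 50.5–51 mm above the mouth, so the shoulder is seated. Releasing and retreating.

```bash
python3 -m creep '[0,0,0,0,0,0,0.8, 0,0,0,0,0,0,0.8, 0,0,0,0,0,0,0.8, 0,0,0,0,0,-15,0.8, 0,0,0,0,0,-30,0.8, 0,0,0,0,0,-30,0.8, 0,0,0,0,0,-20,0.8, 0,0,0,0,0,0,0.8]'; python3 pin.py
python3 - <<'E'
from h import *
p=cap("wrist");save("w5",p["image"])
E
```

```text
t: 21.65
tool_pos: [466.5, -105.4, 229.8]
tool_rot: [-1.571, 2.169, -0.397]
force: [0.4, -0.2, 0.2]
grip_width: 0.799
finger_force: 0.0
wrist handle pts 715 top height above mouth [50.  50.9 51.3]
top handle pts 41 top height above mouth [48.2 51.4 53.6]
scene handle pts 42 top height above mouth [48.2 50.3 52.6]
```

View pics/w5.png

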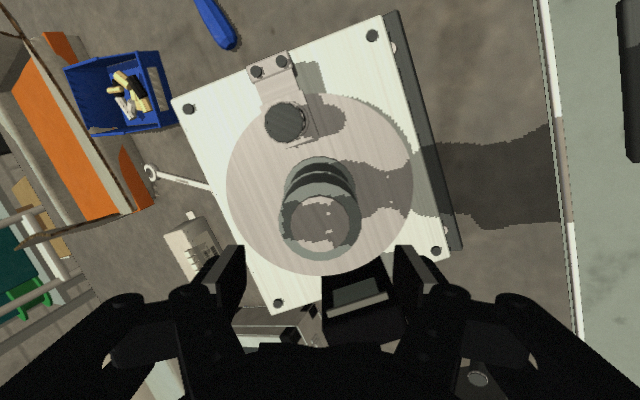

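The pin is seated in the eyelet at (285,122). The index hole is no longer visible because it sits under the eyelet, and the gripper is clear. Handing in.

```bash
python3 -c "
from workcell import robot
print(robot.sign_off())"
```

```text
the job is handed in; nothing more can be done
None
```

I turned the canister about 109° towards the reader, dropped the lock pin through the eyelet into the index hole, released everything, and handed in at about 22 s. Depth readings put the shoulder about 1 mm from the eyelet. The code plate's final angle was not measured directly; the locked pin and my earlier estimate put it about 8° off, inside the 16° limit.

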